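Rock the potato tub to fill the griddle pan

TASK

Rock the heavy steel tub forward on its front base edge, without lifting it off the chopping block, so that all four potatoes roll out over its lip into the griddle pan. Then rock it back under control, without letting it fall, so that it stands upright on the block where it was, and let go. Leave the bottle, bowl and cup where they are.

Things in the scene. Friction and masses are not known exactly. Their poses are not given: they have to be found in the camera images.
- tub: heavy open steel tub, 1.1 to 1.6 kg empty, loose on the block. Origin: centre of its underside; -x points forward (pouring way, to the pan), +z up. Base 120 (x) by 164 mm (y), floor 21 mm above the underside, walls 7 mm thick, rear wall 120 mm and sides 115 mm high. The front wall leans outward 35 degrees. A bar handle stands above the rear wall. Held on the block by friction only.
- tub_bar (a point): centre of the tub's bar handle: a horizontal round dark steel bar, 14 mm diameter, 110 mm long along the tub's y axis, carried by an upright at each end (100 mm clear between them); 56 mm behind the tub's origin (+x) and 175 mm above its underside; 55 mm of free space between the bar's axis and the rear wall's top edge. Axes as the tub's. A gripped bar can turn between finger pads.
- tub_edge (a point): middle of the tub's front base edge, the line it rocks on (along the tub's y): 60 mm in front (-x) of the tub's origin, on the underside. Unheld, the tub would fall forward beyond roughly 50 degrees of tilt.
- tub_lip (a point): middle of the pouring lip (outer top edge of the sloping front wall): 126 mm in front (-x) of the tub's origin, 109 mm above its underside. The potatoes leave over it at 55 to 80 degrees of forward tilt; at 78 degrees the lip still hangs over the pan, clear of its rim.
- block: thick wooden chopping block, fixed, 220 (x) by 240 (y) by 70 mm high. Origin: centre of its underside on the table; its -x face looks to the pan. The tub's front base edge stands about 15 mm back from that face.
- pan: square black cast-iron griddle pan, fixed on the table just in front (-x) of the block, 280 (x) by 270 (y) mm outside, rim 34 mm high, wall 8 mm, a loop handle on each y side. Origin: centre of its underside; floor 8 mm above it.
- potato1: one of four potatoes lying in the tub, about 67 mm long and 48 mm thick, 110 g. Origin at its centre; long axis is its y.
- potato2: one of four potatoes lying in the tub, about 67 mm long and 48 mm thick, 110 g. Origin at its centre; long axis is its y.
- potato3: one of four potatoes lying in the tub, about 67 mm long and 48 mm thick, 110 g. Origin at its centre; long axis is its y.
- potato4: one of four potatoes lying in the tub, about 67 mm long and 48 mm thick, 110 g. Origin at its centre; long axis is its y.
- bottle: bystander: green glass bottle, 66 mm diameter, 220 mm high, standing beyond the pan. Origin: centre of its underside.
- bowl: bystander: white bowl, 124 mm across, 45 mm high, standing behind the block. Origin: centre of its underside.
- cup: bystander: steel cup, 68 mm diameter, 75 mm high, standing beside the block on the side towards the robot. Origin: centre of its underside.
Things that resemble listed ones, but are neither listed nor needed, are in the scene too. Leave any red look-alike of the potato4 alone.

How it is judged:
By the outcome, as a careful person would: the job done as asked, in the order asked, and still so for the second after the job is handed in, with the robot touching nothing.
It also fails if it takes over 54 s, if anything falls off the work surface, if the arm or the gripper's body presses on something with over 40 N, if the wrist force passes 120 N, or if a joint passes its speed limit or range.

ROBOT

A 6-joint arm with a two-finger parallel gripper is mounted at the origin on the work surface. World frame = base frame: x ahead of the robot, y to its left, z up, the work surface at z = 0. Lengths are in mm, angles in degrees, forces in N, time in s.
With the tool pointing down it reaches from about 300 to 850 mm from the base axis. Payload 4.2 kg.
Tool frame: the origin (TCP) lies midway between the tips of the shut fingers; the grasp point (between the pads) lies 19 mm behind it; z points along the fingers, y is the direction in which the jaws open and shut (so a half turn about z gives the same grasp; the last joint's range is limited). The gripper opens to 91 mm and grips with 3 to 60 N. Pads are 32 mm wide; open, the fingers measure 118 mm over their backs; the gripper's body (76 mm by 178 mm) begins 60 mm behind the grasp point.
Start: joints at [-73.224, 18.312, 89.639, -0, 72.044, -1.146], TCP at [176.946, -547.117, 178.476] pointing down, gripper open.
Joint ranges: [-177.97, 177.97], [-48.28, 115.42], [12.27, 149.76], [-77.06, 257.06], [2.81, 150.46], [-146.56, 146.56]. Speed limits (degrees/s): [147.25, 147.25, 180, 180, 180, 180].

INTERFACE

Orientations are given as [roll, pitch, yaw] about the fixed x, y, z axes, in that order (R = Rz(yaw) Ry(pitch) Rx(roll)).
In Python, from workcell import * gives the robot as it stands.
- The arm moves only by the tool arm_command, never from a script. Its argument "deltas" is text: rows parted by semicolons, each of 7 numbers parted by spaces: the shift along the tool's x, y, z in mm, then the turn, a rotation vector about the tool's x, y, z in degrees, then the finger opening in mm, from 0 to 91.2. In form: x y z wx wy wz hand; .... A call has 1 to 5 rows; each row shifts and turns the commanded pose from where the row before left it, along the tool's axes as they then stand; what a row does not reach is not made up. A row lasts 1/8 s, in which the tool goes at most 62.5 mm and 10.7 degrees, less where a joint would pass 70% of its speed; a pose out of reach is approached as far as the arm can. A call is refused whole if a number of a shift passes 62.5 or a number of a turn 10.7, either way. A call with a gripper value outside its range is refused whole. The fingers move at their own pace and stop on an object; "force" is the grip in N (left out, the last holds). Time passes only in rows, so rows that do not move let the fingers close. It gives the time, the measured TCP pose, the force and the opening at its end, in the units of the state.
- state(): the state, without advancing time (a new reading comes with each control period).
- grab_frame(name): name is "side" or "top"; returns the picture (420x560x3 uint8, red, green, blue); there is no depth.
- camera_model(name): a dict with "fx", "fy", "cx", "cy" (pixels), "rvec" (rotation vector, rad) and "tvec" (3), from world to camera coordinates, as OpenCV has them. Camera axes: x right, y down, z forward; pixel columns grow to the right and rows downward; lengths in mm; the calibration is good to about 2 mm. A picture is of the moment at which its call begins. camera_model takes no time and is no camera call.
- job_done(): hands the job in, once; it reports no verdict.
The state is a dict: "time_s": time; "qpos": joint angles; "qvel": joint speeds; "effort": joint torques, N m; "ee_pos": TCP position; "ee_rot": TCP orientation; "force": force on the tool from outside, world axes, zero at the start; "torque": the same for the moment, N m; "gripper_width": finger opening in mm.
Only numpy, scipy, OpenCV 4.12 (cv2) and the standard library are available. Lean on these libraries where they do the work, as an engineer would, in place of code of your own. Each camera call takes 0.05 s, during which the arm holds its last target. There are 200 camera calls.

## Working session

There is one attempt and no reset: what is moved stays moved. The work goes in short steps, Python scripts to look and compute and a tool call to move; the robot and the scene stay as the last step left them, time stands still between calls to the robot, and variables do not carry over. Pictures are saved under pics/ and viewed, about 8 in all and at most 12, crops included, and the job is handed in when it is done.

Besides the shell and the picture viewer there is one more tool, called as name(argument=value, ...), one argument or row to a line, values as JSON. arm_command: Moves the arm, as the interface text tells. Its arguments: {"type":"object","properties":{"deltas":{"type":"string"},"force":{"type":"number"}},"required":["deltas"]}

```bash
ls && mkdir -p pics
python3 - <<'E'
from workcell import *
import cv2
for n in("side","top"):
    im=grab_frame(n); cv2.imwrite(f"pics/{n}0.png",im[:,:,::-1]); print(camera_model(n))
print(state())
E
```

```text
pics
{'fx': 461.7360785166647, 'fy': 461.7360785166647, 'cx': 286.43953318858973, 'cy': 211.08676021218582, 'rvec': array([ 0.33792408, -2.62066153,  1.44152921]), 'tvec': array([ 539.42096578,  229.53075015, 1202.41542967])}
{'fx': 417.55897098446445, 'fy': 417.55897098446445, 'cx': 277.63034954994237, 'cy': 208.9524319973841, 'rvec': array([ 2.18967683, -2.18671404,  0.12424962]), 'tvec': array([ -18.35625209,  532.70169065, 1308.96562879])}
{'time_s': 0.1, 'qpos': array([-7.32240387e+01,  1.83493903e+01,  8.96981274e+01, -5.50226409e-04,
        7.20434084e+01, -1.14469947e+00]), 'qvel': array([ 0.00282147, -0.00229422, -0.09033126,  0.06739252, -0.02697292,
       -0.0087614 ]), 'effort': array([ 9.01786971e-04, -4.13331985e+01, -2.32509702e+01,  7.29536475e-02,
        4.22155182e-02, -6.79448476e-05]), 'ee_pos': array([ 176.794286  , -546.62843105,  177.69896568]), 'ee_rot': array([-1.79909082e+02, -1.29342026e-03,  1.79208298e+01]), 'force': array([-0.22344603, -0.53056014,  0.32115503]), 'torque': array([-0.00039536, -0.03178311, -0.02424574]), 'gripper_width': 91.36142886335672}
```

View pics/side0.png

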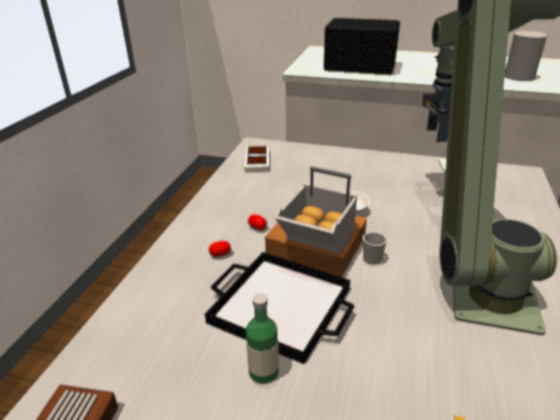

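View pics/top0.png

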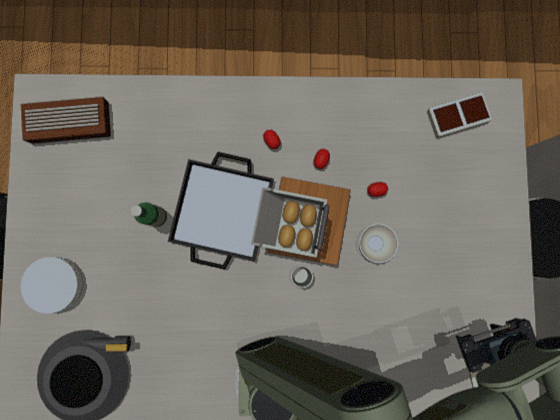

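Run:
```python
import cv2,numpy as np
s=cv2.imread("pics/side0.png");t=cv2.imread("pics/top0.png")
a=cv2.resize(s[155:275,240:380],None,fx=4,fy=4,interpolation=cv2.INTER_CUBIC)[:, :400*2]
b=cv2.resize(t[165:285,235:365],None,fx=4,fy=4,interpolation=cv2.INTER_CUBIC)
a=cv2.resize(a,(400,343));b=cv2.resize(b,(400,369))
c=np.zeros((369,800,3),np.uint8);c[:343,:400]=a;c[:,400:]=b
cv2.imwrite("pics/crop.png",c)
```

```text
(no output)
```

View pics/crop.png

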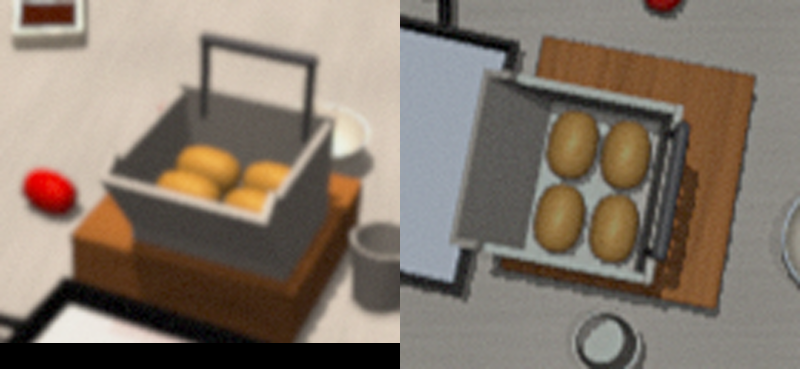

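```bash
cat > h.py <<'E'
from workcell import *
import cv2,numpy as np
def ray(n,px,z):
    c=camera_model(n);R=cv2.Rodrigues(c['rvec'])[0];o=-R.T@c['tvec']
    d=R.T@np.array([(px[0]-c['cx'])/c['fx'],(px[1]-c['cy'])/c['fy'],1])
    return o+d*(z-o[2])/d[2]
def P(n):
    c=camera_model(n);R=cv2.Rodrigues(c['rvec'])[0]
    return np.array([[c['fx'],0,c['cx']],[0,c['fy'],c['cy']],[0,0,1]])@np.c_[R,c['tvec']]
def tri(a,b):
    X=cv2.triangulatePoints(P('side'),P('top'),np.float64(a),np.float64(b));return (X[:3]/X[3]).ravel()
def S(x,y): return 240+x/2.857,155+y/2.857
def T(x,y): return 235+(x-400)/3.077,165+y/3.077
E
python3 - <<'E'
from h import *
np.set_printoptions(precision=1,suppress=True)
for t,s in(((686,126),(203,40)),((658,255),(315,61))):
    print('bar',ray('top',T(*t),245),ray('side',S(*s),245),tri(S(*s),T(*t)))
print('block',[ray('top',T(*p),70) for p in((541,37),(755,75),(717,312))])
print('lip',[ray('top',T(*p),179) for p in((487,73),(457,243))])
print('lip side',[ray('side',S(*p),179) for p in((110,182),(268,220))])
print('rear top',[ray('top',T(*p),188) for p in((680,106),(648,281))])
E
```

```text
bar [ 521.5 -146.4  245. ] [ 521.8 -139.5  245. ] [ 522.7 -146.8  241.1]
bar [ 410.1 -121.1  245. ] [ 408.6 -122.7  245. ] [ 409.2 -121.1  245.8]
block [array([628.1, -26.4,  70. ]), array([ 590.3, -242.5,   70. ]), array([ 352.9, -201. ,   70. ])]
lip [array([576.3,  26.9, 179. ]), array([420.6,  53.6, 179. ])]
lip side [array([569.8,  32.3, 179. ]), array([419.4,  56.5, 179. ])]
rear top [array([ 545.3, -149.5,  188. ]), array([ 386.5, -118.9,  188. ])]
```

arm_command(
  deltas="0 0 -43 0 0 9.4 91; 0 0 -43 0 0 9.4 91; 0 0 -43 0 0 9.4 91; 17 -38 0 0 0 0 91; 17 -38 0 0 0 0 91",
  force=30,
)

```text
time_s: 0.72
ee_pos: [224.3, -477.8, 307.4]
ee_rot: [180.0, -0.0, -10.3]
force: [0.9, -0.1, -0.2]
gripper_width: 91.0
```

arm_command(
  deltas="17.5 -38 0 0 0 0 91; 17.5 -38 0 0 0 0 91; 17.5 -38 0 0 0 0 91; 17.5 -38 0 0 0 0 91; 17.5 -38 0 0 0 0 91",
)

```text
time_s: 1.35
ee_pos: [344.4, -305.7, 307.1]
ee_rot: [-180.0, 0.0, -10.3]
force: [-0.2, -0.7, -0.9]
gripper_width: 90.9
```

arm_command(
  deltas="17.7 -38.2 0 0 0 0 91; 17.7 -38.2 0 0 0 0 91; 17.7 -38.2 0 0 0 0 91; 17.7 -38.2 0 0 0 0 91; 17.7 -38.2 0 0 0 0 91",
)

```text
time_s: 1.98
ee_pos: [465.5, -133.6, 307.1]
ee_rot: [180.0, 0.0, -10.3]
force: [-0.0, -1.3, 0.7]
gripper_width: 90.9
```

Run:
```python
from h import *
s=grab_frame('side');t=grab_frame('top');st=state();print(st['time_s'],st['ee_pos'],st['ee_rot'])
a=cv2.resize(s[60:260,240:440,::-1],(400,400),interpolation=2);b=cv2.resize(t[165:285,245:365,::-1],(400,400),interpolation=2)
cv2.imwrite('pics/above.png',np.hstack([a,b]))
p=st['ee_pos']
for n in('side','top'):
    q=P(n)@np.r_[p,1];print(n,q[:2]/q[2])
    for z in (np.array([465.5,-135,245]),):
        q=P(n)@np.r_[z,1];print(' bar',q[:2]/q[2])
```

```text
2.075 [ 466.54952347 -132.0610403   306.71154564] [-1.79908024e+02  4.43041490e-02 -1.00185480e+01]
side [330.94183055 152.11065265]
 bar [330.51961807 171.97246836]
top [326.05120166 225.3976849 ]
 bar [323.88857097 226.92934045]
```

View pics/above.png

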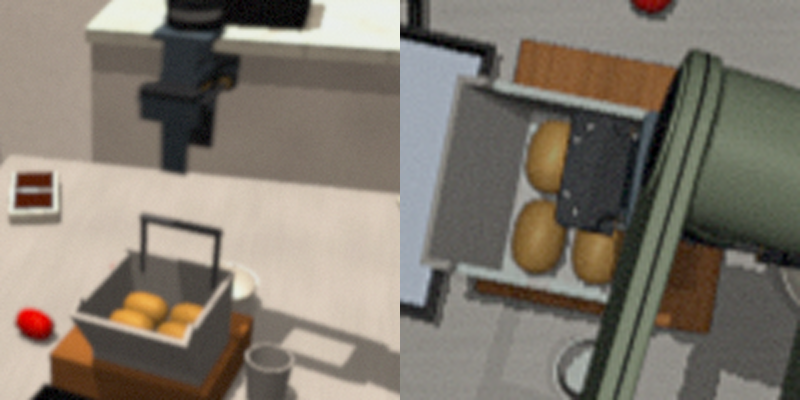

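arm_command(
  deltas="0 1 22 0 0 0 91; 0 0 22 0 0 0 91; 0 0 20 0 0 0 91; 0 0 12 0 0 0 91; 0 0 5 0 0 0 91",
)

```text
time_s: 2.7
ee_pos: [464.5, -136.2, 225.9]
ee_rot: [180.0, 0.1, -10.3]
force: [-0.3, 0.0, -0.2]
gripper_width: 91.0
```

arm_command(
  deltas="0 0 0 0 0 0 55; 0 0 0 0 0 0 45; 0 0 0 0 0 0 35; 0 0 0 0 0 0 28; 0 0 0 0 0 0 22",
  force=8,
)

```text
time_s: 3.32
ee_pos: [465.0, -135.9, 226.6]
ee_rot: [180.0, -0.0, -10.3]
force: [-0.7, 0.6, -0.2]
gripper_width: 44.0
```

arm_command(
  deltas="0 0 0 0 0 0 24; 0 0 0 0 0 0 22; 0 0 0 0 0 0 20",
)

```text
time_s: 3.7
ee_pos: [465.0, -135.9, 226.4]
ee_rot: [180.0, -0.0, -10.3]
force: [-0.6, -0.1, 0.2]
gripper_width: 20.2
```

arm_command(
  deltas="0 0 0 0 0 0 18; 0 0 0 0 0 0 18",
)

```text
time_s: 3.95
ee_pos: [464.9, -135.9, 226.4]
ee_rot: [180.0, -0.0, -10.3]
force: [-0.4, 0.4, -0.6]
gripper_width: 18.2
```

arm_command(
  deltas="0 0 0 0 0 0 16; 0 0 0 0 0 0 16",
)

```text
time_s: 4.2
ee_pos: [464.9, -135.9, 226.4]
ee_rot: [180.0, -0.0, -10.3]
force: [-0.0, -0.8, -0.2]
gripper_width: 16.0
```

Centred within about 1 mm. Close fully.

arm_command(
  deltas="0 0 0 0 0 0 10; 0 0 0 0 0 0 10; 0 0 0 0 0 0 10",
  force=30,
)

```text
time_s: 4.58
ee_pos: [464.9, -135.9, 226.5]
ee_rot: [180.0, -0.0, -10.3]
force: [-0.2, -1.2, -0.0]
gripper_width: 10.2
```

Run:
```python
from h import *
s=grab_frame('side');t=grab_frame('top');print(state()['gripper_width'],state()['force'])
a=cv2.resize(s[110:230,270:390,::-1],(480,480),interpolation=2);b=cv2.resize(t[165:285,245:365,::-1],(320,320),interpolation=2)
c=np.zeros((480,800,3),np.uint8);c[:,:480]=a;c[:320,480:]=b
cv2.imwrite('pics/closed.png',c)
```

```text
10.163677512873871 [ 0.08424068 -0.16559796 -0.03530713]
```

View pics/closed.png

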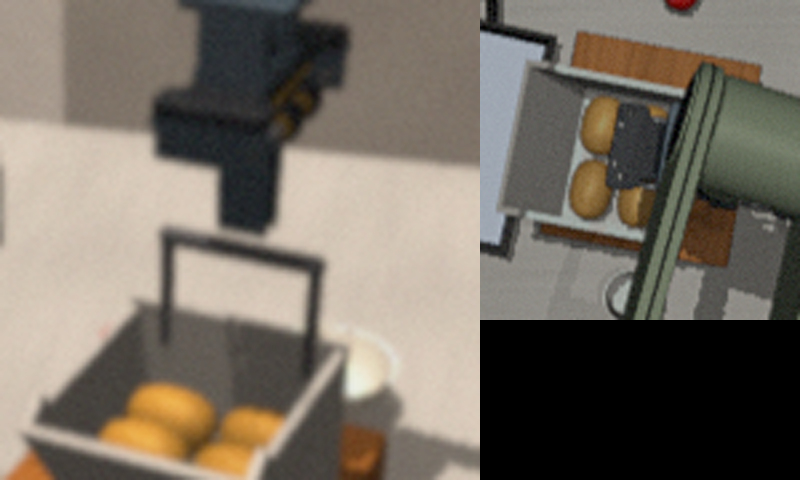

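Run:
```python
from h import *
st=state();p=st['ee_pos'];print(p)
for n in('side','top'):
    q=P(n)@np.r_[p,1];print(n,q[:2]/q[2])
print(st['qpos'])
c=camera_model('side');R=cv2.Rodrigues(c['rvec'])[0];print(-R.T@c['tvec'])
c=camera_model('top');R=cv2.Rodrigues(c['rvec'])[0];print(-R.T@c['tvec'])
# row-> f-offset at z for tip & bar pixels in side
for z in (207,226,245,262): print(z,ray('side',(331.2,167.5),z),ray('side',(330.75,172),z))
```

```text
[ 464.94008582 -135.90438736  226.45872509]
side [330.48470865 177.73590212]
top [323.29357226 227.44749213]
[-1.76507779e+01  8.41397806e+00  9.59856699e+01 -4.73920096e-03
  7.55953771e+01  8.26285943e+01]
[ 285.35961821 1000.64954228  840.67389095]
[ 415.27949171   15.89057475 1350.84769459]
207 [ 480.22599895 -236.63597839  207.        ] [ 476.29997949 -207.43956302  207.        ]
226 [ 474.38314936 -199.53736154  226.        ] [ 470.57484718 -171.21636789  226.        ]
245 [ 468.54029977 -162.43874468  245.        ] [ 464.84971488 -134.99317276  245.        ]
262 [ 463.31248698 -129.24524539  262.        ] [ 459.72722808 -102.58294554  262.        ]
```

Run:
```python
from h import *
st=state();p=st['ee_pos'];R=cv2.Rodrigues(np.zeros(3))[0]
f=np.array([.179,.984,0]);l=np.array([.984,-.179,0]);k=np.array([0,0,1])
for dz in(0,20,40):
  for a,nm in((89,'bodyfront'),):
    for s in(-38,38):
      w=p+f*a+l*s+k*(79+dz)
      q=P('side')@np.r_[w,1];q=q[:2]/q[2];r=P('top')@np.r_[w,1];r=r[:2]/r[2]
      print(dz,nm,s,'side crop',((q-[270,110])*4).round(),'top crop',((r-[245,165])*2.667+[480,0]).round())
  for s in(-16,16):
      w=p+f*18+l*s+k*dz;q=P('side')@np.r_[w,1];q=q[:2]/q[2];print('  tip',s,((q-[270,110])*4).round())
# start
q=P('side')@np.r_[176.9,-547,178,1];print(q[:2]/q[2])
q=P('top')@np.r_[176.9,-547,178,1];print(q[:2]/q[2])
s=cv2.imread('pics/side0.png')[60:160,400:480];t=cv2.imread('pics/top0.png')[290:390,430:550]
c=np.zeros((400,800,3),np.uint8);c[:,:320]=cv2.resize(s,(320,400),interpolation=2);c[:,320:]=cv2.resize(t,(480,400),interpolation=2)
cv2.imwrite('pics/startc.png',c)
```

```text
0 bodyfront -38 side crop [254. 233.] top crop [600. 186.]
0 bodyfront 38 side crop [144. 211.] top crop [614. 106.]
  tip -16 [254. 287.]
  tip 16 [211. 278.]
20 bodyfront -38 side crop [256. 205.] top crop [601. 185.]
20 bodyfront 38 side crop [144. 183.] top crop [616. 104.]
  tip -16 [256. 261.]
  tip 16 [212. 252.]
40 bodyfront -38 side crop [257. 176.] top crop [602. 184.]
40 bodyfront 38 side crop [145. 154.] top crop [617. 102.]
  tip -16 [257. 235.]
  tip 16 [213. 226.]
[433.74501236 145.0843323 ]
[469.31921166 332.00414067]
```

View pics/startc.png

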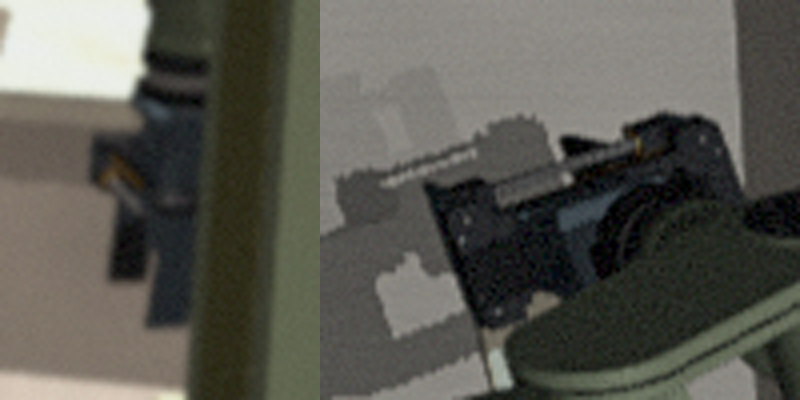

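The picture puts the tip about 37 mm higher than the reported TCP (tip seen at row ~167.5, predicted 177.7). The fingers shut to 10.2 mm without touching the bar, which agrees. I'll open, go down 37 mm and close again.

arm_command(
  deltas="0 0 0 0 0 0 50; 0 0 0 0 0 0 50; 0 0 0 0 0 0 50; 0 0 0 0 0 0 50; 0 0 0 0 0 0 50",
)

```text
time_s: 5.3
ee_pos: [464.9, -135.9, 226.5]
ee_rot: [180.0, -0.0, -10.3]
force: [-0.8, -0.8, 0.1]
gripper_width: 49.6
```

arm_command(
  deltas="0 0 7 0 0 0 50; 0 0 7 0 0 0 50; 0 0 7 0 0 0 50; 0 0 7 0 0 0 50; 0 0 7 0 0 0 50",
)

```text
time_s: 5.92
ee_pos: [464.9, -135.9, 190.9]
ee_rot: [180.0, 0.0, -10.3]
force: [0.1, 0.5, 0.3]
gripper_width: 49.6
```

Run:
```python
from h import *
s=grab_frame('side');t=grab_frame('top');st=state();print(st['time_s'],st['gripper_width'],st['force'],st['ee_pos'])
a=cv2.resize(s[110:230,270:390,::-1],(480,480),interpolation=2);b=cv2.resize(t[165:285,245:365,::-1],(320,320),interpolation=2)
c=np.zeros((480,800,3),np.uint8);c[:,:480]=a;c[:320,480:]=b
cv2.imwrite('pics/down.png',c)
```

```text
6.025 49.7610270799878 [-0.0334707   0.33455423  0.58680531] [ 464.35778395 -135.71362463  190.47204013]
```

View pics/down.png

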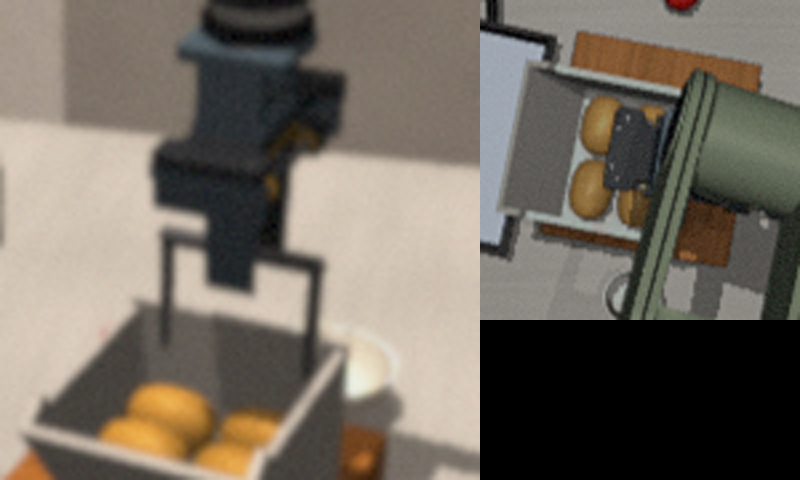

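The fingers now straddle the bar: the front fingertip is at crop (230,287), and the rear finger is behind the bar. Closing.

arm_command(
  deltas="0 0 2 0 0 0 30; 0 0 0 0 0 0 22; 0 0 0 0 0 0 22; 0 0 0 0 0 0 18; 0 0 0 0 0 0 18",
  force=6,
)

```text
time_s: 6.65
ee_pos: [465.4, -134.2, 189.6]
ee_rot: [-179.8, -0.0, -10.3]
force: [1.4, 5.7, 0.7]
gripper_width: 18.2
```

arm_command(
  deltas="0 0 0 0 0 0 16; 0 0 0 0 0 0 14; 0 0 0 0 0 0 10; 0 0 0 0 0 0 10",
)

```text
time_s: 7.15
ee_pos: [465.5, -133.6, 189.7]
ee_rot: [-179.7, -0.0, -10.3]
force: [2.0, 7.4, 1.2]
gripper_width: 13.7
```

arm_command(
  deltas="0 -2.4 0 0 0 0 8; 0 0 0 0 0 0 8; 0 0 0 0 0 0 8",
  force=35,
)

```text
time_s: 7.52
ee_pos: [465.7, -132.3, 189.6]
ee_rot: [-179.9, -0.0, -10.3]
force: [1.3, 6.1, 1.2]
gripper_width: 13.0
```

Run:
```python
import numpy as np
th=np.arange(0,80,2);a=np.radians(56.46+th);R=209.95
F=116-R*np.cos(a);H=R*np.sin(a)-175
for i in range(len(th)): print(th[i],F[i].round(1),H[i].round(1),'' if i==0 else (-(F[i]-F[i-1]).round(1),-(H[i]-H[i-1]).round(1)))
```

```text
0 -0.0 -0.0 
2 6.2 3.9 (np.float64(-6.2), np.float64(-3.9))
4 12.5 7.7 (np.float64(-6.3), np.float64(-3.7))
6 18.9 11.2 (np.float64(-6.4), np.float64(-3.5))
8 25.5 14.4 (np.float64(-6.6), np.float64(-3.3))
10 32.1 17.5 (np.float64(-6.7), np.float64(-3.0))
12 38.9 20.3 (np.float64(-6.8), np.float64(-2.8))
14 45.8 22.9 (np.float64(-6.9), np.float64(-2.6))
16 52.7 25.2 (np.float64(-6.9), np.float64(-2.3))
18 59.8 27.3 (np.float64(-7.0), np.float64(-2.1))
20 66.8 29.1 (np.float64(-7.1), np.float64(-1.8))
22 74.0 30.7 (np.float64(-7.2), np.float64(-1.6))
24 81.2 32.0 (np.float64(-7.2), np.float64(-1.3))
26 88.5 33.1 (np.float64(-7.2), np.float64(-1.1))
28 95.7 34.0 (np.float64(-7.3), np.float64(-0.8))
30 103.0 34.5 (np.float64(-7.3), np.float64(-0.6))
32 110.4 34.9 (np.float64(-7.3), np.float64(-0.3))
34 117.7 34.9 (np.float64(-7.3), np.float64(-0.1))
36 125.0 34.8 (np.float64(-7.3), np.float64(0.2))
38 132.3 34.3 (np.float64(-7.3), np.float64(0.4))
40 139.6 33.6 (np.float64(-7.3), np.float64(0.7))
42 146.9 32.7 (np.float64(-7.3), np.float64(1.0))
44 154.1 31.5 (np.float64(-7.2), np.float
[... 159 characters left out ...]
52 182.5 24.1 (np.float64(-7.0), np.float64(2.2))
54 189.4 21.7 (np.float64(-6.9), np.float64(2.4))
56 196.2 19.0 (np.float64(-6.8), np.float64(2.7))
58 202.9 16.1 (np.float64(-6.7), np.float64(2.9))
60 209.5 13.0 (np.float64(-6.6), np.float64(3.2))
62 216.1 9.6 (np.float64(-6.5), np.float64(3.4))
64 222.4 6.0 (np.float64(-6.4), np.float64(3.6))
66 228.7 2.1 (np.float64(-6.3), np.float64(3.8))
68 234.8 -1.9 (np.float64(-6.1), np.float64(4.0))
70 240.8 -6.1 (np.float64(-6.0), np.float64(4.3))
72 246.6 -10.6 (np.float64(-5.8), np.float64(4.5))
74 252.2 -15.3 (np.float64(-5.7), np.float64(4.7))
76 257.7 -20.1 (np.float64(-5.5), np.float64(4.9))
78 263.1 -25.2 (np.float64(-5.3), np.float64(5.0))
```

arm_command(
  deltas="0 -6.2 -4.5 0 0 0 8; 0 -6.3 -4 0 0 0 8; 0 -6.4 -3.5 0 0 0 8; 0 -6.6 -3.3 0 0 0 8; 0 -6.7 -3 0 0 0 8",
)

```text
time_s: 8.15
ee_pos: [471.1, -101.7, 207.8]
ee_rot: [180.0, 0.0, -10.3]
force: [4.4, -2.4, -11.6]
gripper_width: 13.3
```

arm_command(
  deltas="0 -6.8 -2.5 0 0 0 8; 0 -6.9 -2.3 0 0 0 8; 0 -6.9 -2.1 0 0 0 8; 0 -7 -1.9 0 0 0 8; 0 -7.1 -1.6 0 0 0 8",
)

```text
time_s: 8.78
ee_pos: [478.2, -68.6, 220.1]
ee_rot: [179.8, -0.2, -10.3]
force: [2.2, -5.6, -1.4]
gripper_width: 12.9
```

arm_command(
  deltas="0 -7.2 -1.6 0 0 0 8; 0 -7.2 -1.3 0 0 0 8; 0 -7.2 -1.1 0 0 0 8; 0 -7.3 -0.8 0 0 0 8; 0 -7.3 -0.6 0 0 0 8",
)

```text
time_s: 9.4
ee_pos: [485.1, -33.1, 226.6]
ee_rot: [179.9, -0.3, -10.3]
force: [1.0, -4.0, 3.2]
gripper_width: 13.6
```

arm_command(
  deltas="0 -7.3 -0.3 0 0 0 8; 0 -7.3 -0.1 0 0 0 8; 0 -7.3 0.2 0 0 0 8; 0 -7.3 0.4 0 0 0 8; 0 -7.3 0.7 0 0 0 8",
)

```text
time_s: 10.02
ee_pos: [491.9, 4.0, 224.8]
ee_rot: [-180.0, -0.3, -10.3]
force: [4.0, -3.7, 4.8]
gripper_width: 13.4
```

Run:
```python
from h import *
s=grab_frame('side');t=grab_frame('top');st=state();print(st['time_s'],st['gripper_width'],st['force'],st['ee_pos'])
a=cv2.resize(s[130:290,220:380,::-1],(480,480),interpolation=2);b=cv2.resize(t[165:285,235:355,::-1],(320,320),interpolation=2)
c=np.zeros((480,800,3),np.uint8);c[:,:480]=a;c[:320,480:]=b
cv2.imwrite('pics/tilt40.png',c)
```

```text
10.125 12.995852277865781 [ 3.7868962  -3.19653456  5.51337767] [491.9872847    4.71646175 224.6598465 ]
```

View pics/tilt40.png

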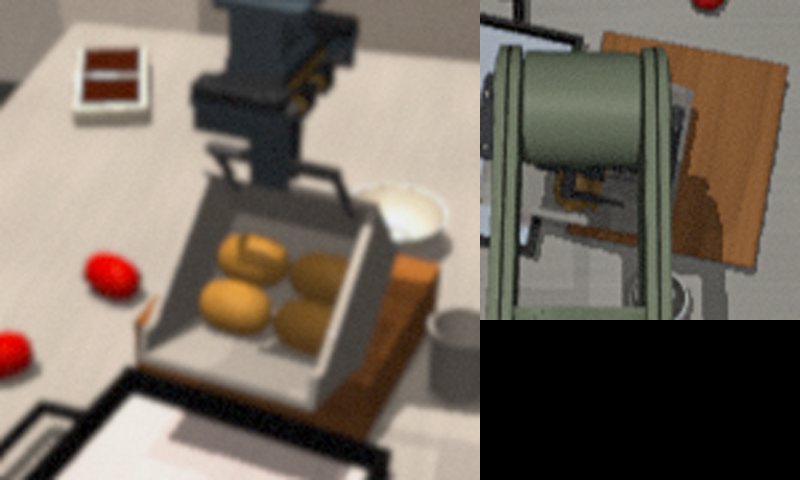

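The tub rocks cleanly on its edge at about 40°, with the bar between the fingers (crop (270,165)) and all four potatoes still inside. Continuing.

arm_command(
  deltas="0 -7.3 1 0 0 0 8; 0 -7.2 1.2 0 0 0 8; 0 -7.2 1.5 0 0 0 8; 0 -7.1 1.7 0 0 0 8; 0 -7.1 2 0 0 0 8",
)

```text
time_s: 10.75
ee_pos: [498.1, 40.0, 216.4]
ee_rot: [-179.9, -0.2, -10.3]
force: [5.2, -1.2, 4.8]
gripper_width: 13.2
```

arm_command(
  deltas="0 -7 2.2 0 0 0 8; 0 -6.9 2.4 0 0 0 8; 0 -6.8 2.7 0 0 0 8; 0 -6.7 2.9 0 0 0 8; 0 -6.6 3.2 0 0 0 8",
)

```text
time_s: 11.38
ee_pos: [503.4, 73.6, 202.1]
ee_rot: [-179.9, -0.1, -10.2]
force: [4.9, 0.0, 2.9]
gripper_width: 13.4
```

arm_command(
  deltas="0 -6.5 3.4 0 0 0 8; 0 -6.4 3.6 0 0 0 8; 0 -6.3 3.8 0 0 0 8; 0 -6.1 4 0 0 0 8; 0 -6 4.3 0 0 0 8",
)

```text
time_s: 12.0
ee_pos: [508.3, 104.4, 182.3]
ee_rot: [-179.9, 0.0, -10.3]
force: [4.6, -0.1, 0.3]
gripper_width: 12.9
```

arm_command(
  deltas="0 -5.8 4.5 0 0 0 8; 0 -5.7 4.7 0 0 0 8; 0 -2.8 2.4 0 0 0 8; 0 0 0 0 0 0 8; 0 0 0 0 0 0 8",
)

```text
time_s: 12.62
ee_pos: [510.7, 117.5, 171.2]
ee_rot: [-180.0, 0.0, -10.3]
force: [3.4, 1.2, 1.5]
gripper_width: 13.2
```

arm_command(
  deltas="0 0 0 0 0 0 8; 0 0 0 0 0 0 8; 0 0 0 0 0 0 8; 0 0 0 0 0 0 8; 0 0 0 0 0 0 8",
)

```text
time_s: 13.25
ee_pos: [510.8, 117.5, 171.1]
ee_rot: [180.0, 0.0, -10.3]
force: [1.9, 2.2, 2.5]
gripper_width: 13.2
```

Run:
```python
from h import *
s=grab_frame('side');t=grab_frame('top');st=state();print(st['time_s'],st['gripper_width'],st['force'],st['ee_pos'])
a=cv2.resize(s[150:350,190:390,::-1],(480,480),interpolation=2);b=cv2.resize(t[145:285,165:305,::-1],(320,320),interpolation=2)
c=np.zeros((480,800,3),np.uint8);c[:,:480]=a;c[:320,480:]=b
cv2.imwrite('pics/tilt75.png',c)
```

```text
13.35 13.181654118784781 [3.86484912 2.26188888 2.23037225] [510.79380206 117.47456558 171.11864851]
```

View pics/tilt75.png

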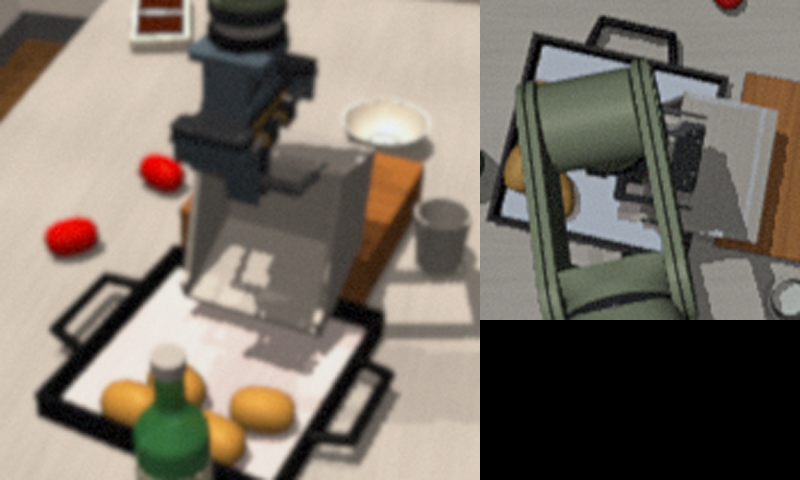

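All four potatoes are in the pan (crop (127,402), (180,385), (262,408), (220,437)) and the tub is empty. Rocking it back along the same arc.

arm_command(
  deltas="0 2.8 -2.4 0 0 0 8; 0 5.7 -4.7 0 0 0 8; 0 5.8 -4.5 0 0 0 8; 0 6 -4.3 0 0 0 8; 0 6.1 -4 0 0 0 8",
)

```text
time_s: 13.98
ee_pos: [506.1, 91.2, 191.4]
ee_rot: [-180.0, -0.0, -10.3]
force: [3.3, 2.6, 0.3]
gripper_width: 13.4
```

arm_command(
  deltas="0 6.3 -3.8 0 0 0 8; 0 6.4 -3.6 0 0 0 8; 0 6.5 -3.4 0 0 0 8; 0 6.6 -3.2 0 0 0 8; 0 6.7 -2.9 0 0 0 8",
)

```text
time_s: 14.6
ee_pos: [500.6, 59.3, 208.7]
ee_rot: [-180.0, -0.1, -10.3]
force: [2.8, 3.0, 1.5]
gripper_width: 13.0
```

arm_command(
  deltas="0 6.8 -2.7 0 0 0 8; 0 6.9 -2.4 0 0 0 8; 0 7 -2.2 0 0 0 8; 0 7.1 -2 0 0 0 8; 0 7.1 -1.7 0 0 0 8",
)

```text
time_s: 15.22
ee_pos: [493.8, 24.4, 218.7]
ee_rot: [180.0, 0.0, -10.3]
force: [3.9, 1.5, 1.3]
gripper_width: 12.7
```

arm_command(
  deltas="0 7.2 -1.5 0 0 0 8; 0 7.2 -1.2 0 0 0 8; 0 7.3 -1 0 0 0 8; 0 7.3 -0.7 0 0 0 8; 0 7.3 -0.4 0 0 0 8",
)

```text
time_s: 15.85
ee_pos: [487.2, -11.1, 223.5]
ee_rot: [180.0, 0.0, -10.3]
force: [3.9, -0.6, -0.5]
gripper_width: 13.0
```

arm_command(
  deltas="0 7.3 -0.2 0 0 0 8; 0 7.3 0.1 0 0 0 8; 0 7.3 0.3 0 0 0 8; 0 7.3 0.6 0 0 0 8; 0 7.3 0.8 0 0 0 8",
)

```text
time_s: 16.48
ee_pos: [480.8, -47.0, 222.0]
ee_rot: [180.0, 0.0, -10.3]
force: [3.5, -1.4, -1.1]
gripper_width: 13.2
```

arm_command(
  deltas="0 7.2 1.1 0 0 0 8; 0 7.2 1.3 0 0 0 8; 0 7.2 1.6 0 0 0 8; 0 7.1 1.8 0 0 0 8; 0 7 2.1 0 0 0 8",
)

```text
time_s: 17.1
ee_pos: [474.5, -82.0, 214.0]
ee_rot: [180.0, 0.0, -10.3]
force: [2.2, -1.1, -0.2]
gripper_width: 13.0
```

arm_command(
  deltas="0 6.9 2.3 0 0 0 8; 0 6.9 2.6 0 0 0 8; 0 6.8 2.8 0 0 0 8; 0 6.7 3 0 0 0 8; 0 3.3 1.6 0 0 0 8",
)

```text
time_s: 17.73
ee_pos: [469.1, -112.1, 201.6]
ee_rot: [180.0, 0.0, -10.3]
force: [2.4, -0.8, -1.7]
gripper_width: 12.9
```

arm_command(
  deltas="0 3.3 1.7 0 0 0 8; 0 3.2 1.8 0 0 0 8; 0 3.2 1.8 0 0 0 8; 0 1.6 0.9 0 0 0 8; 0 0 0 0 0 0 8",
)

```text
time_s: 18.35
ee_pos: [467.2, -122.9, 195.7]
ee_rot: [180.0, 0.0, -10.3]
force: [0.8, -1.9, -0.8]
gripper_width: 13.2
```

arm_command(
  deltas="0 1.6 1 0 0 0 8; 0 1.6 1 0 0 0 8; 0 1.6 1 0 0 0 8; 0 1.5 1 0 0 0 8; 0 0 0 0 0 0 8",
)

```text
time_s: 18.98
ee_pos: [466.1, -129.1, 191.6]
ee_rot: [180.0, 0.0, -10.3]
force: [0.3, -0.7, -2.9]
gripper_width: 13.0
```

arm_command(
  deltas="0 0.8 0.5 0 0 0 8; 0 0.8 0.5 0 0 0 8; 0 0.8 0.5 0 0 0 8; 0 0 0 0 0 0 8; 0 0 0 0 0 0 8",
)

```text
time_s: 19.6
ee_pos: [465.7, -131.4, 190.2]
ee_rot: [180.0, 0.0, -10.3]
force: [1.1, -2.0, -2.1]
gripper_width: 13.2
```

arm_command(
  deltas="0 0.6 0.3 0 0 0 8; 0 0.5 0.3 0 0 0 8; 0 0 0 0 0 0 8; 0 0 0 0 0 0 8",
)

```text
time_s: 20.1
ee_pos: [465.7, -131.6, 190.0]
ee_rot: [-179.9, -0.0, -10.3]
force: [0.8, 5.8, 3.8]
gripper_width: 13.0
```

arm_command(
  deltas="0 0.6 0.3 0 0 0 8; 0 0.5 0.3 0 0 0 8; 0 0 0 0 0 0 8; 0 0 0 0 0 0 8",
)

```text
time_s: 20.6
ee_pos: [465.7, -131.9, 190.0]
ee_rot: [-179.8, -0.1, -10.3]
force: [-0.3, 7.3, 5.8]
gripper_width: 13.3
```

Seated: the force rises in y and z and the motion stops. Unload, then open slowly.

arm_command(
  deltas="0 -1.2 -0.8 0 0 0 8; 0 0 0 0 0 0 8; 0 0 0 0 0 0 18; 0 0 0 0 0 0 24; 0 0 0 0 0 0 30",
)

```text
time_s: 21.22
ee_pos: [465.3, -133.0, 189.7]
ee_rot: [179.9, 0.0, -10.3]
force: [0.5, 0.1, -0.2]
gripper_width: 29.2
```

arm_command(
  deltas="0 0 0 0 0 0 60; 0 0 0 0 0 0 60; 0 0 0 0 0 0 60; 0 0 0 0 0 0 60; 0 0 0 0 0 0 60",
)

```text
time_s: 21.85
ee_pos: [465.6, -132.4, 189.9]
ee_rot: [180.0, -0.0, -10.3]
force: [-0.9, 0.3, -0.3]
gripper_width: 59.9
```

arm_command(
  deltas="0 0 -15 0 0 0 60; 0 0 -20 0 0 0 60; 0 0 -30 0 0 0 60; 0 0 -30 0 0 0 60; 0 0 -20 0 0 0 60",
)

```text
time_s: 22.48
ee_pos: [466.1, -132.5, 307.6]
ee_rot: [180.0, -0.2, -10.3]
force: [-0.6, -0.0, -0.5]
gripper_width: 59.8
```

arm_command(
  deltas="-20 40 0 0 0 0 60; -20 40 0 0 0 0 60; -20 40 0 0 0 0 60; -20 40 0 0 0 0 60; -10 20 0 0 0 0 60",
)

```text
time_s: 23.1
ee_pos: [343.7, -295.0, 306.2]
ee_rot: [179.9, -0.1, -10.4]
force: [-0.5, 0.1, 0.0]
gripper_width: 60.0
```

Run:
```python
from h import *
s=grab_frame('side');t=grab_frame('top');st=state();print(st['time_s'],st['force'],st['ee_pos'])
np.save('s.npy',s);np.save('t.npy',t)
a=cv2.resize(s[150:390,190:400,::-1],(400,457),interpolation=2);b=cv2.resize(t[145:285,125:405,::-1],(800,400),interpolation=2)
b=cv2.resize(t[165:285,235:365,::-1],(400,369),interpolation=2)
c=np.zeros((457,800,3),np.uint8);c[:,:400]=a;c[:369,400:]=b
cv2.imwrite('pics/end.png',c)
```

```text
23.2 [-0.30084305  0.45912577 -0.15791541] [ 343.93701748 -294.89309267  305.9246838 ]
```

View pics/end.png

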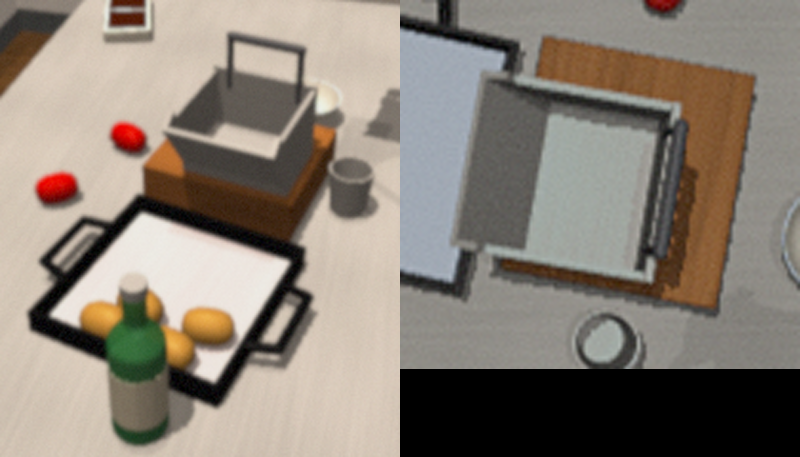

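```bash
python3 -c "
from workcell import *
print(job_done())"
```

```text
the job is handed in; nothing more can be done
None
```

The job is done and handed in at about 23 s of the 54 s allowed. I gripped the tub's bar and rocked it forward on its front edge to about 75°. All four potatoes rolled into the pan. I then rocked it back along the same arc until it touched down softly, with about 9 N at contact. After that I unloaded the grip, opened the fingers and moved clear.

**Last checks:**
- The final pictures show the tub upright and empty on the block. The rim and bar corners lie within about 1 pixel (2–3 mm) of where they started.
- All four potatoes are inside the pan.
- The cup has not moved in the top view (about 1 pixel). The bottle and bowl also look in place, though I only checked those by eye.
- The force reading was about zero after letting go. The highest I read during the rocking was about 13 N.

**What disagreed:**
- **First grasp missed:** the fingers closed above the bar, because the camera showed the fingertips about 37 mm higher than the reported tool position. I corrected this from the picture and the second grasp held. I did not find the cause of the offset.
- **Sideways force:** I read up to about 5 N sideways during the tilt and did not explain it.

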